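# Roll the grinding jar up into the jar mill and start it

## Task

Push the steel grinding jar slowly up the mill's loading ramp with the fingertips, without letting it roll back or run away, until it drops over the front drive wheels and rests in the cradle at the back stop. Do not pinch, press hard on or lift the jar. Only once it is seated, press the green start button fully down and let go, leaving the red-capped bottle, the beaker and the flask where they stand.

Things in the scene. Friction and masses are not known exactly. Their poses are not given: they have to be found in the camera images.
- jar: Grinding jar: closed polished steel cylinder, 60 mm diameter, 100 mm long, blue band near one end, 0.3 to 0.65 kg, low friction (about 0.4), lying crosswise on the ramp, free to roll. Origin at its centre; y along its axis (x, z turn as it rolls). It starts against the foot lip. Left alone on the ramp it rolls back; on the ramp it must stay under 0.25 m/s, which it passes in 30 mm of free rolling.
- ramp: Loading ramp of the mill. Origin midway across, on the running surface under the jar's start; x up the slope (10 degrees), y to the left looking uphill, z square to the surface. The jar runs on two 10 mm rails at y = +-38 mm (tops z = 0); the plate between lies 4 mm lower. Side guides at y = +-54.5 mm, 16 mm above the rails. The jar's axis starts at x = 0, z = 30 mm.
- foot_lip (a point): Top of the yellow lip across the foot of the ramp, 6 mm thick, 8 mm higher than the rails, 23 mm downhill of the ramp's origin. The jar rests against it at the start and overhangs it, so the lip does not stand behind the jar.
- ramp_top (a point): Point midway across the top of the ramp, 150 mm uphill of its origin, level with the rails, where the rails run onto the front drive wheels (black, 20 mm diameter). Once its axis has passed about 2 mm beyond this point the jar drops 5 mm into the cradle by itself.
- seat (a point): Centre of the jar's axis when seated: on both pairs of drive wheels (40 mm apart), 1.5 mm from the aluminium back stop (top 94 mm above the bench). In the ramp's frame x = 175.7, z = 20.6 mm; 71 mm above the bench. Its x axis points level uphill, y left, z up.
- mill: The white jar mill that carries ramp, cradle, stop and control pod, fixed firmly to the bench, in another place and yaw each time. Origin under it on the bench, 80 mm level uphill of the ramp's origin; x level uphill, y left, z up. It is 255 mm long; 65 mm to the right and 125 mm to the left (pod) of its middle.
- start_button (a joint): The green start button's travel in m: 0 released, 0.006 fully down; it springs back. It starts to move at about 1.5 N and takes 5 N to press fully.
- start_button_top (a point): Centre of the top face of the green start button (30 mm in diameter), 66 mm above the bench, facing up, on the white control pod to the left of the cradle (looking uphill). It moves with the button.
- red_bottle: Bystander: small amber bottle with a red cap, 37 mm in diameter, 72 mm tall, standing left of the ramp. Origin at the centre of its underside, z up.
- glass_beaker: Bystander: clear beaker, 45 mm in diameter, 52 mm tall, standing right of the ramp. Origin at the centre of its underside, z up.
- flask: Bystander: small volumetric flask with stopper, 29 mm in diameter, 98 mm tall, standing behind the control pod. Origin at the centre of its underside, z up.

How it is judged (in metres and radians):
On the way, in this order (a step that is already met when the one before it is completed fails the run):
1. the jar sits in the cradle at the back stop (x of jar in the frame of seat between -0.006 and 0.006 m and z of jar in the frame of seat between -0.005 and 0.004 m and y of jar in the frame of seat between -0.012 and 0.012 m), for 0.3 s.
2. the start button is pressed fully down with the jar seated (all of step 1 and value of joint start_button above 0.0048 m), for 0.02 s.
At the end, for the whole second after the job is handed in: The jar rests still in the cradle (axis within 6 mm of the seat along the mill and 5 mm below to 4 mm above it in height), the start button has been pressed at least 4.8 mm and has sprung back, and the bottle, beaker and flask stand within 20 mm of where they stood (all of step 1 and linear speed of jar below 0.02 m/s and angular speed of jar below 0.5 rad/s and value of joint start_button below 0.002 m and distance of each of red_bottle, glass_beaker, flask from where it was at the start of the episode below 0.02 m and angle between each of red_bottle, glass_beaker, flask's own z axis and vertical below 0.3 rad); the robot touches nothing.
It fails at once if the jar rolls back or runs away on the ramp (faster than 0.25 m/s) (x of jar in the frame of seat below -0.025 m and linear speed of jar above 0.25 m/s).
It fails at once if the jar is lifted (10 mm off the ramp's running surface) (z of jar in the frame of ramp above 0.04 m).
It fails at once if the jar is pinched or pressed hard (over 20 N) (contact force between any of the fingers, the arm and jar above 20 N).
It fails at once if the start button is pressed before the jar is seated (value of joint start_button above 0.003 m and not (x of jar in the frame of seat between -0.006 and 0.006 m and z of jar in the frame of seat between -0.005 and 0.004 m and y of jar in the frame of seat between -0.012 and 0.012 m)).
It fails at once if a bystander is knocked or moved (distance of any of red_bottle, glass_beaker, flask from where it was at the start of the episode above 0.02 m or angle between any of red_bottle, glass_beaker, flask's own z axis and vertical above 0.3 rad).
It also fails if it takes over 48 s, if anything falls off the work surface, if the arm or the gripper's body presses on something with over 40 N, if the wrist force passes 120 N, or if a joint passes its speed limit or range.

## Robot

A 6-joint arm with a two-finger parallel gripper is mounted at the origin on a cart in front of the work surface, level with it; the furniture and walls round the work are solid. World frame = base frame: x ahead of the robot, y to its left, z up, the work surface at z = 0. Lengths are in mm, angles in degrees, forces in N, time in s.
With the tool pointing down it reaches from about 350 to 850 mm from the base axis. Payload 8.1 kg.
Tool frame: the origin (TCP) lies midway between the tips of the shut fingers; the grasp point (between the pads) lies 19 mm behind it (r.pinch_z is the distance from the TCP to the grasp point, in mm); z points along the fingers, y is the line along which they close (so a half turn about z gives the same grasp; the last joint's range is limited). The gripper opens to 85 mm and grips with 20 to 120 N. Pads are 22 mm wide; open, the fingers measure 114 mm over their backs; the gripper's body (76 mm by 85 mm) begins 54 mm behind the grasp point. The pads swing forward as they close: fully open they stand 13 mm farther back than shut.
Start: joints at [-72.502, 7.471, 85.268, -0, 87.261, -4.893], TCP at [228.577, -554.759, 231.292] pointing down, gripper open.
Joint ranges: [-169.43, 169.43], [-51.17, 129.36], [1.28, 143.12], [-76.62, 256.62], [0, 156.53], [-152.29, 152.29]. Speed limits (degrees/s): [136.94, 136.94, 159.86, 180, 180, 180].

## Interface

Orientations are given as [roll, pitch, yaw] about the fixed x, y, z axes, in that order (R = Rz(yaw) Ry(pitch) Rx(roll)).
In Python, from bench import sensors, optics, job, r gives the robot as it stands.
- The arm moves only by the tool play_rows, never from a script. Its argument "motion" is a list that holds one entry, the list of rows, each a list of 6 numbers: the shift along the tool's x, y, z in cm, then the turn, a rotation vector about the tool's x, y, z in degrees. In form: [[[x, y, z, ax, ay, az], ...]]. A call has 1 to 5 rows; each row is the pose to reach, as a shift and turn from the pose commanded when the call began, along the tool's axes at that moment; what a row does not reach only later rows make up. A row lasts 1/10 s, in which the tool goes at most 50 mm and 8.59 degrees, less where a joint would pass 70% of its speed; a pose out of reach is approached as far as the arm can. A call with a gripper value outside its range is refused whole. "jaw" is the opening, from 0 (shut) to 1 (fully open), set as the call begins (left out, the last holds). The fingers move at their own pace and stop on an object; "squeeze" is the grip in N (left out, the last holds). Time passes only in rows, so rows that repeat a pose let the fingers close. It gives the time, the measured TCP pose, the force, the opening and the grip force at its end, in the units of the state.
- sensors.sense(): the state, without advancing time (a new reading comes with each control period).
- optics.snapshot(name): name is "side" or "top"; returns a dict with "pixels" (384x512x3 uint8, red, green, blue), "mtx" (3x3 intrinsics, pixels), "k1" (the pictures are not rectified: a ray, as slopes to the right and down, at radius r is drawn at 1 + k1 r^2 times it, then the intrinsics apply), "R" (3x3) and "t" (3): a world point X has camera coordinates R X + t. Camera axes: x right, y down, z forward; pixel columns grow to the right and rows downward; lengths in mm; the calibration is good to about 2 mm. A picture is of the moment at which its call begins. There is no depth.
- job.hand_in(): hands the job in; it is judged then, once.
The state is a dict: "time": time; "joint_pos": joint angles; "qd": joint speeds; "joint_efforts": joint torques, N m; "tool_pos": TCP position; "tcp_rot": TCP orientation; "ft_force": force on the tool from outside, world axes, zero at the start; "wrist_torque": the same for the moment, N m; "finger_gap": finger opening in mm; "grip_force": force on a finger pad.
Only numpy, scipy, OpenCV 4.12 (cv2) and the standard library are available. Lean on these libraries where they do the work, as an engineer would, in place of code of your own. Each camera call takes 0.05 s, during which the arm holds its last target. There are 200 camera calls.

## Working session

There is one attempt and no reset: what is moved stays moved. The work goes in short steps, Python scripts to look and compute and a tool call to move; the robot and the scene stay as the last step left them, time stands still between calls to the robot, and variables do not carry over. Pictures are saved under pics/ and viewed, at most 10 in all, crops included, and the job is handed in when it is done.

Besides the shell and the picture viewer there is one more tool, called after "Call:" as name(argument=value, ...), one argument or row to a line, values as JSON. play_rows: Moves the arm, as the interface text tells. Its arguments: {"type":"object","properties":{"motion":{"type":"array","items":{"type":"array","items":{"type":"array","items":{"type":"number"}}}},"jaw":{"type":"number"},"squeeze":{"type":"number"}},"required":["motion"]}

```bash
mkdir -p pics; ls; python3 - <<'E'
from bench import sensors, optics, job, r
import cv2
for n in("side","top"):
    s=optics.snapshot(n); cv2.imwrite(f"pics/{n}0.png",cv2.resize(s["pixels"][:,:,::-1],(800,600),interpolation=cv2.INTER_CUBIC))
    print(n,s["mtx"],s["k1"],s["R"],s["t"])
print(sensors.sense(), r.pinch_z)
E
```

```text
pics
side [[401.79824826   0.         243.93311803]
 [  0.         401.79824826 190.74394436]
 [  0.           0.           1.        ]] -0.09403788654039741 [[-0.57606244  0.8173621   0.00844215]
 [ 0.67187452  0.4793571  -0.56462501]
 [-0.46554988 -0.3195872  -0.82530439]] [ 279.91739029 -395.73689948 1320.539326  ]
top [[468.28823738   0.         258.737433  ]
 [  0.         468.28823738 186.68032498]
 [  0.           0.           1.        ]] -0.17153430072123552 [[ 0.00631765 -0.99997734 -0.00232545]
 [-0.98287542 -0.00578129 -0.18418056]
 [ 0.18416294  0.00344921 -0.98288968]] [ 91.7220368  571.53852698 940.02847388]
{'time': 0.1, 'joint_pos': array([-7.25020967e+01,  7.51145805e+00,  8.53245013e+01, -1.41272470e-03,
        8.72596557e+01, -4.89391096e+00]), 'qd': array([-0.01007161, -0.06667321, -0.19328815, -0.04405283, -0.12226083,
       -0.05319413]), 'joint_efforts': array([ 8.11896898e-04, -5.70953822e+01, -5.01940155e+01, -1.33461290e-04,
        8.22821312e-03, -9.40334701e-06]), 'tool_pos': array([ 228.4178715 , -554.28541592,  230.32824584]), 'tcp_rot': array([-1.79904613e+02, -6.75116298e-03,  2.23918773e+01]), 'ft_force': array([-0.15562366,  0.51115833, -1.35675202]), 'wrist_torque': array([-0.01308241, -0.02385953,  0.00995306]), 'grip_force': 0.0, 'finger_gap': 85.58310647097831} 18.700000000000003
```

View pics/top0.png

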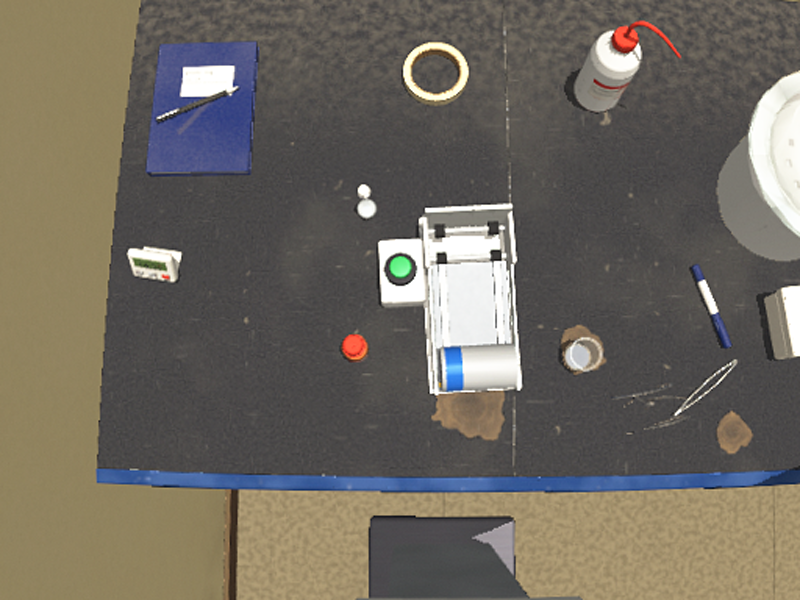

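View pics/side0.png

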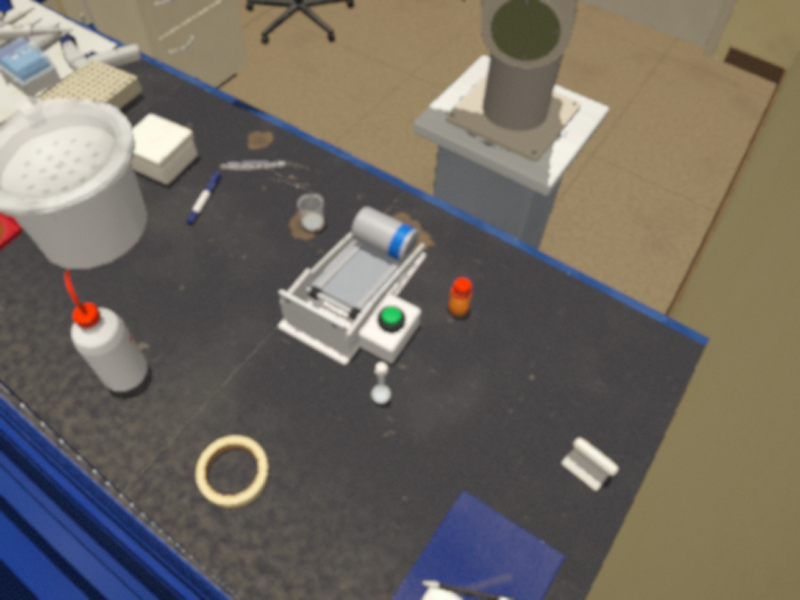

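The top view (800 px scale) shows the jar at (480,368) against the foot, the green button at (400,267), the bottle at (354,347), the beaker at (583,354) and the flask at (365,205). Uphill is roughly +x. I'll take an enlarged crop next.

```bash
cat > h.py <<'E'
import numpy as np, cv2
from bench import sensors, optics, job, r
def ray(s,u,v):
    m=s["mtx"]; p=cv2.undistortPoints(np.array([[[u,v]]],float),m,np.array([s["k1"],0,0,0,0.]))[0,0]
    R=np.array(s["R"]);t=np.array(s["t"]); return -R.T@t, R.T@np.array([p[0],p[1],1])
def onz(s,u,v,z):
    c,d=ray(s,u,v); return c+d*(z-c[2])/d[2]
def proj(s,X):
    R=np.array(s["R"]);t=np.array(s["t"])
    q=cv2.projectPoints(np.array(X,float).reshape(-1,1,3),cv2.Rodrigues(R)[0],t,s["mtx"],np.array([s["k1"],0,0,0,0.]))[0].reshape(-1,2)
    return q
E
python3 - <<'E'
from h import *
s=optics.snapshot("top"); im=s["pixels"][:,:,::-1]
c=im[125:255,215:350]; cv2.imwrite("pics/topc.png",cv2.resize(c,None,fx=4.6,fy=4.6,interpolation=cv2.INTER_CUBIC))
hsv=cv2.cvtColor(np.ascontiguousarray(im),cv2.COLOR_BGR2HSV)
def cen(lo,hi,box):
    m=cv2.inRange(hsv,lo,hi);k=np.zeros_like(m);k[box[1]:box[3],box[0]:box[2]]=1;m=m*k
    y,x=np.nonzero(m);return x.mean(),y.mean(),len(x),x.min(),x.max(),y.min(),y.max()
g=cen((45,120,60),(80,255,255),(215,125,350,255));print(g,onz(s,g[0],g[1],66))
b=cen((100,150,80),(125,255,255),(270,210,350,255));print(b,onz(s,b[0],b[1],60))
t=cen((0,150,80),(10,255,255),(210,200,250,240));print(t,onz(s,t[0],t[1],72))
E
```

```text
(np.float64(255.54929577464787), np.float64(170.2112676056338), 142, np.int64(249), np.int64(262), np.int64(164), np.int64(177)) [603.84191949 102.10483214  66.        ]
(np.float64(290.26748971193416), np.float64(235.67489711934155), 243, np.int64(285), np.int64(295), np.int64(222), np.int64(249)) [466.8563409   29.24076863  60.        ]
(np.float64(226.23618090452263), np.float64(221.10552763819095), 199, np.int64(219), np.int64(234), np.int64(214), np.int64(230)) [495.05194404 161.50013276  72.        ]
```

View pics/topc.png

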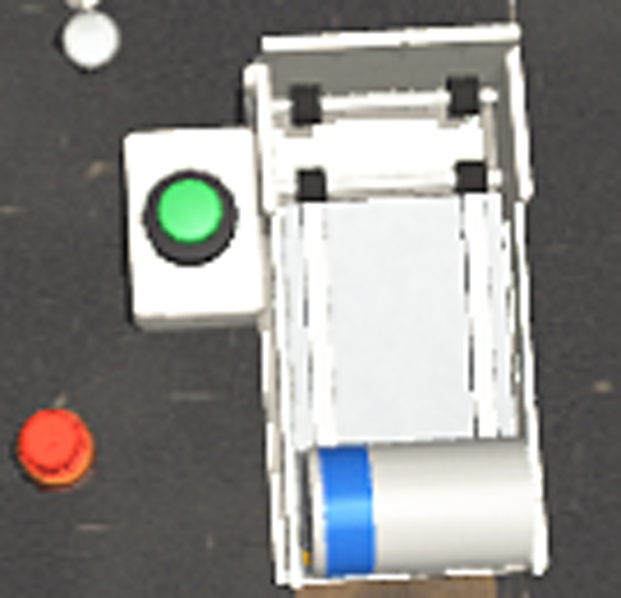

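The crop shows the wheels at (312,184), (471,177), (305,104) and (463,96). The back stop's top edge runs (263,44)–(520,32), and the jar spans (315,510)–(540,505).

```bash
python3 - <<'E'
from h import *
s=optics.snapshot("top")
P=lambda x,y,z: onz(s,215+(x+.5)/4.6-.5,125+(y+.5)/4.6-.5,z)
for n,a in dict(FL=(312,184,46),FR=(471,177,46),RL=(305,104,46),RR=(463,96,46),stopL=(263,40,94),stopR=(520,29,94),jarTL=(338,445,62),jarBL=(345,577,48),bandL=(320,510,75),bandR=(373,505,79),jarR=(540,500,75)).items(): print(n,P(*a).round(1))
d=P(471,177,46)-P(312,184,46); print(np.degrees(np.arctan2(d[0],-d[1])))
d=P(520,29,94)-P(263,40,94); print(np.degrees(np.arctan2(d[0],-d[1])))
d=(P(312,184,46)+P(471,177,46)-P(305,104,46)-P(463,96,46))/-2;print(d,np.degrees(np.arctan2(d[1],d[0])))
# fit mill pose with model points
from scipy.optimize import least_squares
def W(p,X): 
    c,sn=np.cos(p[2]),np.sin(p[2]); X=np.array(X,float); return np.c_[p[0]+c*X[:,0]-sn*X[:,1],p[1]+sn*X[:,0]+c*X[:,1],X[:,2]]
sx=89.5 # seat in mill x
M=[(sx-20,38,46),(sx-20,-38,46),(sx+20,38,46),(sx+20,-38,46)]
U=np.array([(312,184),(471,177),(305,104),(463,96)],float);U=(U+.5)/4.6-.5+[215,125]
f=lambda p:(proj(s,W(p,M))-U).ravel()
q=least_squares(f,[550,40,0.]);p=q.x;print(p[:2],np.degrees(p[2]),q.fun.round(1))
print("ramp0,seat,jar",W(p,[(-80,0,20.2),(sx,0,71),(-85.2,0,49.7)]).round(1))
pr=(proj(s,W(p,[(-85.2,50,49.7),(-85.2,-50,49.7),(-85.2,50,79.7),(-85.2,-50,79.7)]))-[215,125]+.5)*4.6;print(pr.round())
c,sn=np.cos(p[2]),np.sin(p[2]);b=np.array([603.8,102.1])-p[:2];print("btn in mill",c*b[0]+sn*b[1],-sn*b[0]+c*b[1])
E
```

```text
FL [621.1  44.4  46. ]
FR [625.  -30.5  46. ]
RL [659.9  47.6  46. ]
RR [664.4 -27.4  46. ]
stopL [676.5  68.6  94. ]
stopR [682.8 -48.3  94. ]
jarTL [496.5  33.8  62. ]
jarBL [437.8  29.9  48. ]
bandL [466.   42.6  75. ]
bandR [468.   19.4  79. ]
jarR [470.7 -55.4  75. ]
2.9987993652989
3.0852076578054954
[39.14577077  3.09425783 -0.        ] 4.519519104737624
[553.27285095   3.0080011 ] 3.5287852242550084 [-0.4  0.3  0.1  0.  -0.  -0.1  0.3 -0.2]
ramp0,seat,jar [[473.4  -1.9  20.2]
 [642.6   8.5  71. ]
 [468.2  -2.2  49.7]]
[[307. 517.]
 [525. 504.]
 [310. 511.]
 [535. 498.]]
btn in mill 56.530461375699176 95.79417505042552
```

```bash
cat >> h.py <<'E'
from scipy.spatial.transform import Rotation as Ro
def shift(x,y,z,yaw=3.2):
    st=sensors.sense(); R=Ro.from_euler("xyz",st["tcp_rot"],degrees=True); T=Ro.from_euler("xyz",[180,0,yaw],degrees=True)
    d=R.inv().apply(np.array([x,y,z])-st["tool_pos"])/10
    print(d.round(2),(R.inv()*T).as_rotvec(degrees=True).round(1),"t",round(st["time"],2),st["tool_pos"].round(1),st["ft_force"].round(1))
E
python3 -c "
from h import *
shift(395,-6,180)"
```

```text
[ 36.29 -44.36   5.12] [-0.1  0.  19.2] t 0.2 [ 228.5 -554.4  230.6] [ 0.2 -0.3  0.8]
```

Call:
play_rows(
  motion=[
    [[3,-3.7,0,0,0,4],[6,-7.4,0,0,0,8],[9,-11,0,0,0,12],[12,-14.8,0,0,0,16],[15,-18.5,0,0,0,19]],
  ],
  jaw=0.5,
)

```text
time: 0.7
tool_pos: [296.8, -324.7, 231.0]
tcp_rot: [-180.0, -0.0, 3.2]
ft_force: [0.9, 0.1, 0.2]
finger_gap: 42.5
grip_force: 0.0
```

```bash
python3 -c "
from h import *
shift(395,-6,180)"
```

```text
[ 11.58 -31.27   5.11] [-0. -0.  0.] t 0.7 [ 296.8 -324.7  231. ] [0.9 0.1 0.2]
```

Call:
play_rows(
  motion=[
    [[1.6,-4.4,0,0,0,0],[3.2,-8.8,0.5,0,0,0],[4.8,-13.2,1,0,0,0],[6.4,-17.6,1.5,0,0,0],[8,-22,2,0,0,0]],
  ],
)

```text
time: 1.2
tool_pos: [363.7, -100.5, 211.2]
tcp_rot: [180.0, -0.0, 3.4]
ft_force: [0.7, -0.4, -1.3]
finger_gap: 42.8
grip_force: 0.0
```

Call:
play_rows(
  motion=[
    [[1,-3,1,0,0,0],[2,-6,2,0,0,0],[3.6,-9.3,3.1,0,0,0],[3.6,-9.3,3.1,0,0,0]],
  ],
)

```text
time: 1.6
tool_pos: [393.8, -3.7, 178.7]
tcp_rot: [-179.9, 0.1, 3.6]
ft_force: [-0.5, 0.3, 0.4]
finger_gap: 42.7
grip_force: 0.0
```

```bash
python3 -c "
from h import *
shift(395,-4,36)
s=optics.snapshot('top'); im=s['pixels'][:,:,::-1]
cv2.imwrite('pics/t1.png',cv2.resize(im[120:320,200:370],None,fx=3,fy=3))"
```

```text
[ 0.15  0.07 14.27] [-0.1  0.1  0.4] t 1.6 [393.8  -3.7 178.7] [-0.5  0.3  0.4]
```

View pics/t1.png

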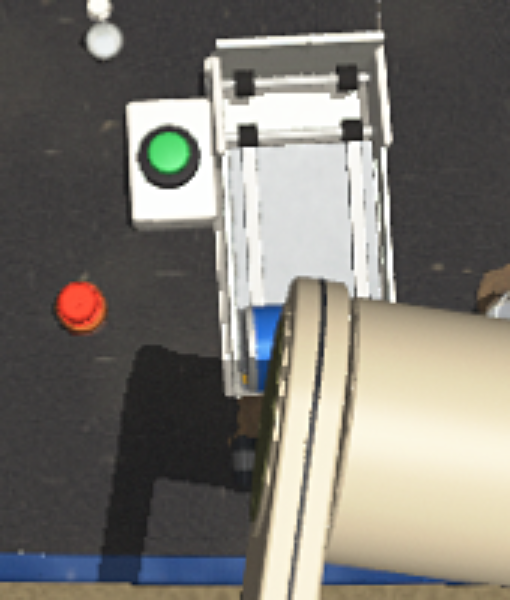

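The arm hides the jar from above, but the fingers are clear behind it. I'll descend now.

Call:
play_rows(
  motion=[
    [[0,0,4,0,0,0],[0,0,8,0,0,0],[0,0,11,0,0,0],[0,0,13,0,0,0.3],[0,0,14.2,0,0,0.3]],
  ],
)

```text
time: 2.15
tool_pos: [392.8, -8.1, 36.7]
tcp_rot: [-180.0, 0.1, 3.0]
ft_force: [-0.2, -1.0, -0.2]
finger_gap: 42.9
grip_force: 0.0
```

Call:
play_rows(
  motion=[
    [[0.5,0,0,0,0,0],[1,0,0,0,0,0],[1.5,0,0,0,0,0],[1.9,0,0,0,0,0],[2.2,0,0,0,0,0]],
  ],
)

```text
time: 2.65
tool_pos: [417.3, -6.1, 39.2]
tcp_rot: [180.0, -0.1, 3.1]
ft_force: [-0.3, 0.0, 0.4]
finger_gap: 42.7
grip_force: 0.0
```

```bash
python3 -c "
from h import *
shift(427,-4,36)
s=optics.snapshot('side'); im=s['pixels'][:,:,::-1]
cv2.imwrite('pics/s1.png',cv2.resize(im[110:240,160:320],None,fx=4.5,fy=4.5,interpolation=cv2.INTER_CUBIC))"
```

```text
[ 0.98 -0.16  0.32] [ 0.  -0.1 -0.1] t 2.65 [417.3  -6.1  39.2] [-0.3  0.   0.4]
```

View pics/s1.png

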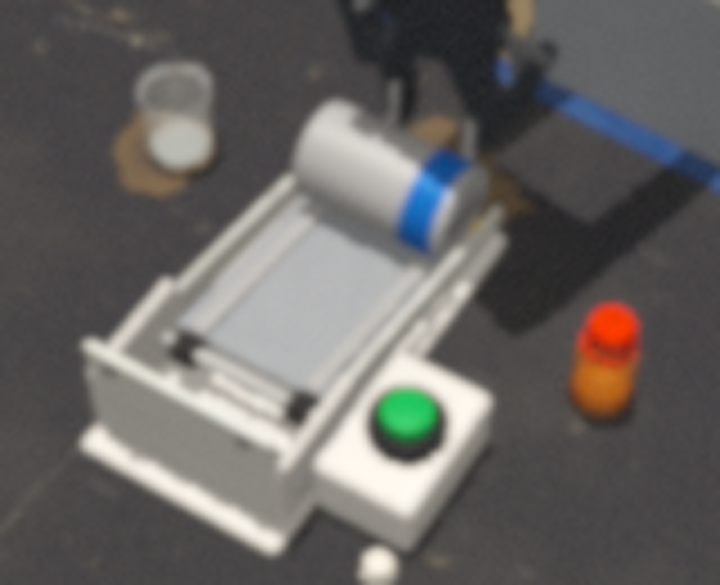

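The side view shows both fingers just behind the jar, with the lip, guides, bottle and beaker clear. I'll push gently up the slope.

Call:
play_rows(
  motion=[
    [[0.25,0,0,0,0,0],[0.5,0,0,0,0,0],[0.75,0,-0.03,0,0,0],[1.0,0,-0.07,0,0,0],[1.25,0,-0.12,0,0,0]],
  ],
)

```text
time: 3.2
tool_pos: [428.7, -5.4, 39.5]
tcp_rot: [-180.0, 0.0, 3.1]
ft_force: [0.4, 0.0, -0.1]
finger_gap: 42.8
grip_force: 0.0
```

Call:
play_rows(
  motion=[
    [[0.3,0,-0.05,0,0,0],[0.6,0,-0.1,0,0,0],[0.9,0,-0.16,0,0,0],[1.2,0,-0.21,0,0,0],[1.5,0,-0.26,0,0,0]],
  ],
)

```text
time: 3.7
tool_pos: [443.6, -4.6, 42.1]
tcp_rot: [-180.0, 0.0, 3.1]
ft_force: [-4.7, 0.1, 2.1]
finger_gap: 42.9
grip_force: 1.9
```

```bash
python3 -c "
from h import *
shift(445,-4,39)
s=optics.snapshot('side'); im=s['pixels'][:,:,::-1]
cv2.imwrite('pics/s2.png',cv2.resize(im[110:240,160:320],None,fx=4.5,fy=4.5,interpolation=cv2.INTER_CUBIC))"
```

```text
[ 0.14 -0.05  0.31] [-0.   0.  -0.1] t 3.7 [443.6  -4.6  42.1] [-4.7  0.1  2.1]
```

View pics/s2.png

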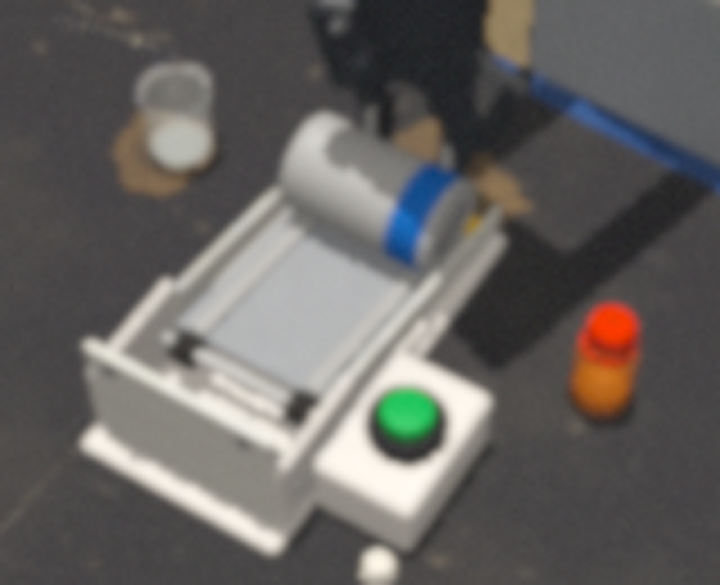

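The jar has left the lip and is still square on the rails, with a push of about 5 N. I'll keep going.

Call:
play_rows(
  motion=[
    [[0.3,0,-0.05,0,0,0],[0.6,0,-0.1,0,0,0],[0.9,0,-0.16,0,0,0],[1.2,0,-0.21,0,0,0],[1.5,0,-0.26,0,0,0]],
  ],
)

```text
time: 4.25
tool_pos: [458.8, -3.7, 44.7]
tcp_rot: [180.0, -0.0, 3.1]
ft_force: [-3.8, 0.2, 1.9]
finger_gap: 42.6
grip_force: 1.9
```

Call:
play_rows(
  motion=[
    [[0.3,0,-0.05,0,0,0],[0.6,0,-0.1,0,0,0],[0.9,0,-0.16,0,0,0],[1.2,0,-0.21,0,0,0],[1.5,0,-0.26,0,0,0]],
  ],
)

```text
time: 4.75
tool_pos: [473.7, -2.9, 47.4]
tcp_rot: [-180.0, -0.0, 3.1]
ft_force: [-4.1, 0.1, 2.2]
finger_gap: 42.9
grip_force: 1.9
```

Call:
play_rows(
  motion=[
    [[0.3,0,-0.05,0,0,0],[0.6,0,-0.1,0,0,0],[0.9,0,-0.16,0,0,0],[1.2,0,-0.21,0,0,0],[1.5,0,-0.26,0,0,0]],
  ],
)

```text
time: 5.25
tool_pos: [488.7, -2.2, 50.0]
tcp_rot: [-180.0, -0.0, 3.1]
ft_force: [-3.5, -0.0, 2.1]
finger_gap: 43.0
grip_force: 1.9
```

Call:
play_rows(
  motion=[
    [[0.3,0,-0.05,0,0,0],[0.6,0,-0.1,0,0,0],[0.9,0,-0.16,0,0,0],[1.2,0,-0.21,0,0,0],[1.5,0,-0.26,0,0,0]],
  ],
)

```text
time: 5.75
tool_pos: [503.7, -1.4, 52.6]
tcp_rot: [180.0, -0.0, 3.1]
ft_force: [-3.1, 0.4, 1.7]
finger_gap: 42.7
grip_force: 1.9
```

Call:
play_rows(
  motion=[
    [[0.3,0,-0.05,0,0,0],[0.6,0,-0.1,0,0,0],[0.9,0,-0.16,0,0,0],[1.2,0,-0.21,0,0,0],[1.5,0,-0.26,0,0,0]],
  ],
)

```text
time: 6.25
tool_pos: [518.7, -0.5, 55.2]
tcp_rot: [-180.0, -0.0, 3.1]
ft_force: [-3.7, -0.5, 1.7]
finger_gap: 42.9
grip_force: 1.9
```

Call:
play_rows(
  motion=[
    [[0.3,0,-0.05,0,0,0],[0.6,0,-0.1,0,0,0],[0.9,0,-0.16,0,0,0],[1.2,0,-0.21,0,0,0],[1.5,0,-0.26,0,0,0]],
  ],
)

```text
time: 6.75
tool_pos: [533.7, 0.3, 57.8]
tcp_rot: [180.0, -0.0, 3.1]
ft_force: [-3.7, -0.1, 1.9]
finger_gap: 42.9
grip_force: 1.9
```

```bash
python3 -c "
from h import *
shift(583,3,66)
s=optics.snapshot('side'); im=s['pixels'][:,:,::-1]
cv2.imwrite('pics/s3.png',cv2.resize(im[110:240,160:320],None,fx=4.5,fy=4.5,interpolation=cv2.INTER_CUBIC))"
```

```text
[ 4.94 -0.01 -0.82] [ 0.  -0.  -0.1] t 6.75 [5.337e+02 3.000e-01 5.780e+01] [-3.7 -0.1  1.9]
```

View pics/s3.png

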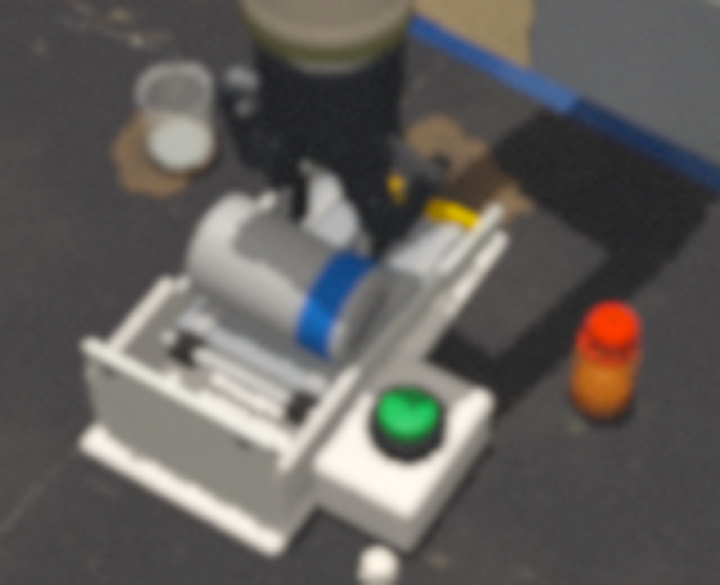

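The jar is about two-thirds of the way up, square and following the fingers.

Call:
play_rows(
  motion=[
    [[0.3,0,-0.05,0,0,0],[0.6,0,-0.1,0,0,0],[0.9,0,-0.16,0,0,0],[1.2,0,-0.21,0,0,0],[1.5,0,-0.26,0,0,0]],
  ],
)

```text
time: 7.3
tool_pos: [548.6, 1.1, 60.3]
tcp_rot: [-180.0, 0.0, 3.1]
ft_force: [-4.4, -0.5, 1.8]
finger_gap: 42.5
grip_force: 1.9
```

Call:
play_rows(
  motion=[
    [[0.3,0,-0.05,0,0,0],[0.6,0,-0.1,0,0,0],[0.9,0,-0.16,0,0,0],[1.2,0,-0.21,0,0,0],[1.5,0,-0.26,0,0,0]],
  ],
)

```text
time: 7.8
tool_pos: [563.6, 1.9, 62.9]
tcp_rot: [180.0, -0.0, 3.1]
ft_force: [-3.2, -0.2, 3.3]
finger_gap: 42.7
grip_force: 1.9
```

Call:
play_rows(
  motion=[
    [[0.2,0,-0.04,0,0,0],[0.4,0,-0.07,0,0,0],[0.6,0,-0.1,0,0,0],[0.8,0,-0.14,0,0,0],[1.0,0,-0.17,0,0,0]],
  ],
)

```text
time: 8.3
tool_pos: [573.4, 2.4, 64.7]
tcp_rot: [-180.0, 0.0, 3.1]
ft_force: [-6.4, 0.2, 3.0]
finger_gap: 42.9
grip_force: 3.2
```

Call:
play_rows(
  motion=[
    [[0.2,0,-0.02,0,0,0],[0.4,0,-0.04,0,0,0],[0.6,0,-0.06,0,0,0],[0.8,0,-0.07,0,0,0],[1.0,0,-0.08,0,0,0]],
  ],
)

```text
time: 8.8
tool_pos: [584.0, 2.9, 65.6]
tcp_rot: [180.0, -0.1, 3.1]
ft_force: [0.4, -0.1, 0.3]
finger_gap: 42.7
grip_force: 0.1
```

```bash
python3 -c "
from h import *
shift(583,3,66)
s=optics.snapshot('side'); im=s['pixels'][:,:,::-1]
cv2.imwrite('pics/s4.png',cv2.resize(im[110:240,160:320],None,fx=4.5,fy=4.5,interpolation=cv2.INTER_CUBIC))"
```

```text
[-0.1  -0.01 -0.04] [ 0.  -0.1 -0.1] t 8.8 [584.    2.9  65.6] [ 0.4 -0.1  0.3]
```

View pics/s4.png

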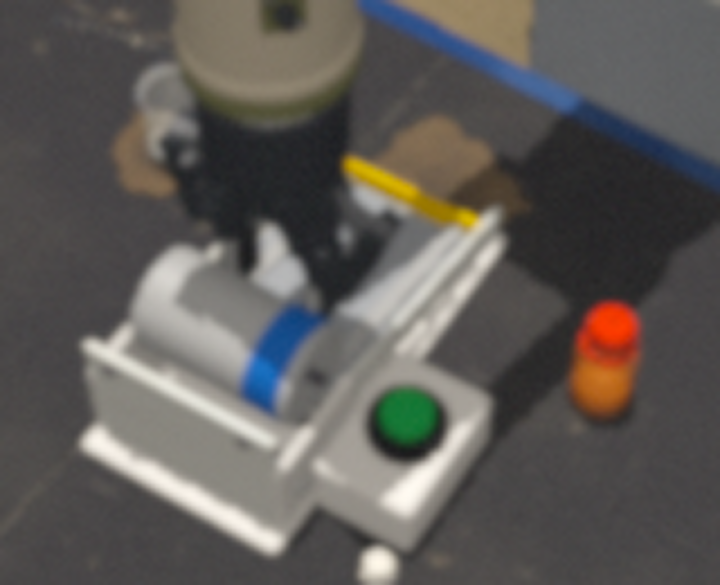

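The jar has dropped over the front wheels into the cradle, and the fingers are free (about 0 N). I'll retreat, lift, and shut the jaw.

Call:
play_rows(
  motion=[
    [[-1,0,0,0,0,0],[-2.5,0,-0.5,0,0,0],[-3,0,-4,0,0,0],[-3,0,-8,0,0,0],[-3,0,-11,0,0,0]],
  ],
)

```text
time: 9.35
tool_pos: [553.1, 1.3, 177.7]
tcp_rot: [180.0, -0.1, 3.1]
ft_force: [0.4, -0.3, 0.4]
finger_gap: 43.0
grip_force: 0.0
```

Call:
play_rows(
  motion=[
    [[0.8,-2.5,0,0,0,0],[1.8,-5,0,0,0,0],[3,-7.5,0,0,0,0],[4.3,-10.1,0,0,0,0],[4.3,-10.1,0,0,0,0]],
  ],
  jaw=0,
)

```text
time: 9.85
tool_pos: [591.0, 107.4, 175.3]
tcp_rot: [-179.9, -0.0, 3.2]
ft_force: [-0.5, -0.4, 0.5]
finger_gap: -0.1
grip_force: 0.0
```

```bash
python3 -c "
from h import *
shift(604,103,72)
s=optics.snapshot('side'); im=s['pixels'][:,:,::-1]
cv2.imwrite('pics/s5.png',cv2.resize(im[110:240,160:320],None,fx=4.5,fy=4.5,interpolation=cv2.INTER_CUBIC))
print(proj(s,[[642.6,8.5,71]]), ((proj(s,[[639.8,58.4,71],[645.4,-41.4,71],[604,102,66]])-[160,110])*4.5).round())"
```

```text
[ 1.26  0.53 10.34] [-0.1 -0.   0. ] t 9.85 [591.  107.4 175.3] [-0.5 -0.4  0.5]
[[209.34074565 190.74219924]] [[301. 405.]
 [146. 323.]
 [408. 405.]]
```

View pics/s5.png

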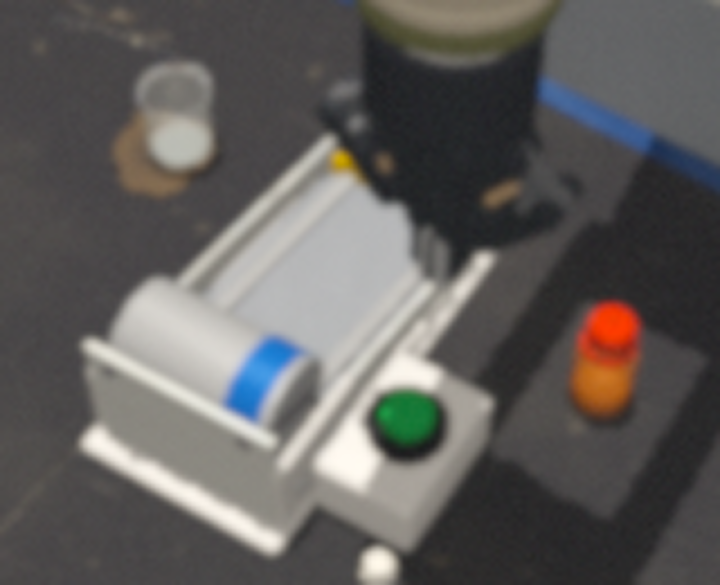

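The jar is seated against the back stop: its left end is about (300,390) against a predicted (301,405). Next I'll go over the button and down.

Call:
play_rows(
  motion=[
    [[0.5,0.2,3,0,0,0],[1.0,0.4,6,0,0,0],[1.2,0.5,8,0,0,0],[1.2,0.5,9.2,0,0,0],[1.2,0.5,9.9,0,0,0]],
  ],
)

```text
time: 10.4
tool_pos: [602.1, 99.4, 75.2]
tcp_rot: [180.0, 0.1, 3.0]
ft_force: [-0.8, 0.7, 0.4]
finger_gap: -0.2
grip_force: 0.0
```

Call:
play_rows(
  motion=[
    [[0,0,0.2,0,0,0],[0,0,0.4,0,0,0],[0,0,0.6,0,0,0],[0,0,0.8,0,0,0],[0,0,0.8,0,0,0]],
  ],
)

```text
time: 10.9
tool_pos: [603.2, 100.3, 68.6]
tcp_rot: [-180.0, -0.0, 3.1]
ft_force: [1.2, -0.4, -0.4]
finger_gap: 0.1
grip_force: 0.0
```

Call:
play_rows(
  motion=[
    [[0,0,0.2,0,0,0],[0,0,0.4,0,0,0],[0,0,0.6,0,0,0],[0,0,0.75,0,0,0],[0,0,0.75,0,0,0]],
  ],
)

```text
time: 11.4
tool_pos: [603.4, 100.2, 61.1]
tcp_rot: [-180.0, -0.0, 3.1]
ft_force: [-0.2, 0.9, 4.1]
finger_gap: 0.2
grip_force: 2.1
```

Call:
play_rows(
  motion=[
    [[0,0,0.1,0,0,0],[0,0,0.2,0,0,0],[0,0,0.25,0,0,0],[0,0,0.25,0,0,0],[0,0,0.25,0,0,0]],
  ],
)

```text
time: 11.9
tool_pos: [603.5, 100.3, 59.9]
tcp_rot: [-180.0, -0.0, 3.1]
ft_force: [-5.5, 0.3, 14.1]
finger_gap: -0.1
grip_force: 6.9
```

The button is fully down: the force rose to 14 N, so it has bottomed out. I'll let go.

Call:
play_rows(
  motion=[
    [[0,0,-0.7,0,0,0],[0,0,-2,0,0,0],[0,0,-5,0,0,0],[0,0,-9,0,0,0],[0,0,-12,0,0,0]],
  ],
)

```text
time: 12.4
tool_pos: [603.1, 100.1, 180.8]
tcp_rot: [180.0, -0.0, 3.1]
ft_force: [0.5, -0.3, 0.7]
finger_gap: -0.0
grip_force: 0.0
```

Call:
play_rows(
  motion=[
    [[-2,0,-1,0,0,0],[-5,0,-1,0,0,0],[-8,0,-1,0,0,0],[-10,0,-1,0,0,0],[-10,0,-1,0,0,0]],
  ],
)

```text
time: 12.9
tool_pos: [501.1, 94.8, 188.4]
tcp_rot: [180.0, 0.1, 3.1]
ft_force: [0.4, -0.4, -0.2]
finger_gap: -0.1
grip_force: 0.0
```

```bash
python3 -c "
from h import *
shift(604,103,72)
s=optics.snapshot('side'); im=s['pixels'][:,:,::-1]
cv2.imwrite('pics/s6.png',cv2.resize(im[110:240,160:320],None,fx=4.5,fy=4.5,interpolation=cv2.INTER_CUBIC))"
```

```text
[10.33 -0.26 11.63] [ 0.   0.1 -0.1] t 12.9 [501.1  94.8 188.4] [ 0.4 -0.4 -0.2]
```

View pics/s6.png

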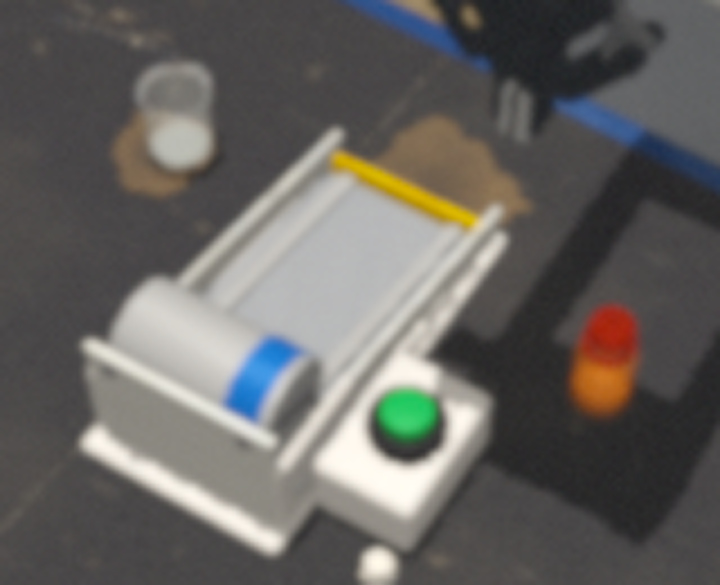

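The jar is seated, the button has sprung back, and the bottle, beaker and flask haven't moved.

```bash
python3 -c "
from h import *
print(job.hand_in())"
```

```text
the job is handed in; nothing more can be done
None
```

The jar rests in the cradle at the back stop, the start button was pressed fully down and released, and the bottle, beaker and flask stand where they were; the job is handed in, but the hand-in returned no verdict.

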